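# Gauge the test jaw with feeler blades

## Robot

A 6-joint arm with a two-finger parallel gripper is mounted at the origin on a cart in front of the work surface, level with it; the furniture and walls round the work are solid. World frame = base frame: x ahead of the robot, y to its left, z up, the work surface at z = 0. Lengths are in m, angles in rad, forces in N, time in s.
With the tool pointing down it reaches from about 0.375 to 0.9 m from the base axis. Payload 3.1 kg.
Tool frame: the origin (TCP) lies at the very end of the fingers, on their centre line; the grasp point (between the pads) lies 19 mm behind it (robot.grip_depth is the distance from the TCP to the grasp point, in m); z points along the fingers, y is the direction in which the jaws open and shut (so a half turn about z gives the same grasp; the last joint's range is limited). The gripper opens to 87 mm and grips with 3 to 60 N. Pads are 19 mm wide; open, the fingers measure 117 mm over their backs; the gripper's body (75 mm by 190 mm) begins 51 mm behind the grasp point.
Start: joints at [0.986, 0.527, 1.433, -0, 1.181, -0.178], TCP at [0.247, 0.574, 0.223] pointing down, gripper open.
Joint ranges: [-3.08, 3.08], [-0.75, 2.2], [0.22, 2.44], [-1.43, 4.57], [0, 2.65], [-2.85, 2.85]. Speed limits (rad/s): [2.79, 2.79, 3.14, 3.14, 3.14, 3.14].

## Interface

Orientations are given as a unit quaternion [x, y, z, w].
In Python, from rig import robot gives the robot as it stands.
- The arm moves only by the tool drive_tool, never from a script. Its argument "series" is a list of rows, each a list of 7 numbers: the shift along the tool's x, y, z in m, then the turn, a rotation vector about the tool's x, y, z in degrees, then the opening, from 0 (shut) to 1 (fully open). A call has 1 to 5 rows; each row shifts and turns the commanded pose from where the row before left it, along the tool's axes as they then stand; what a row does not reach is not made up. A row lasts 1/8 s, in which the tool goes at most 62.5 mm and 10.7 degrees, less where a joint would pass 70% of its speed; a pose out of reach is approached as far as the arm can. A call is refused whole if a number of a shift passes 0.0625 or a number of a turn 10.7, either way. A call with a gripper value outside its range is refused whole. The fingers move at their own pace and stop on an object; "squeeze" is the grip in N (left out, the last holds). Time passes only in rows, so rows that do not move let the fingers close. It gives the time, the measured TCP pose, the force and the opening at its end, in the units of the state.
- robot.get_obs(): the state, without advancing time (a new reading comes with each control period).
- robot.camera(name): name is "scene" or "top"; returns (picture, depth): 384x512x3 uint8, blue, green, red; 384x512 float32, m along the optical axis (not along the pixel's ray), 0 where there is no reading.
- robot.camera_model(name): a dict with "fx", "fy", "cx", "cy" (pixels), "R" (3x3) and "t" (3): a world point X has camera coordinates R X + t. Camera axes: x right, y down, z forward; pixel columns grow to the right and rows downward; lengths in m; the calibration is good to about 2 mm. A picture is of the moment at which its call begins. camera_model takes no time and is no camera call.
- robot.hand_in(): hands the job in, once; it reports no verdict.
The state is a dict: "time": time; "q": joint angles; "joint_velocities": joint speeds; "joint_torque": joint torques, N m; "position": TCP position; "tool_rot": TCP orientation; "ft_force": force on the tool from outside, world axes, zero at the start; "moment": the same for the moment, N m; "grip_width": finger opening in m.
Only numpy, scipy, OpenCV 4.12 (cv2) and the standard library are available. Lean on these libraries where they do the work, as an engineer would, in place of code of your own. Each camera call takes 0.05 s, during which the arm holds its last target. There are 200 camera calls.

## Task

Find out how wide the gap of the small jaw stand is: starting with the thin one, lift a gauge blade off its peg and try it in the gap from above, all the way down and without forcing, and hang it back and go on to a thicker one until one goes all the way down and clearly pushes back the sprung shoe in the jaw. A blade that leaves the shoe untouched is too thin, one that stops on top of the jaw is too thick. Leave the blade that just fits standing upright at the bottom of the gap, have the other two hanging on the rack's pegs, and do not disturb the other things on the bench.

Things in the scene. Friction and masses are not known exactly. Their poses are not given: they have to be found in the camera images.
- jaw_stand: Fixed grey base plate, x 70, y 130 (-77 to +53), 10 mm high; origin under it, below the anvil face; z up. Steel anvil block fixed at y 0 to +26; aluminium jaw block on the -y side; both 40 mm along x, tops 50 mm above the origin. The gap lies between anvil face (y = 0) and jaw face; its width, 8.9 to 19 mm, is not reported. Over 100 N on the stand is forcing.
- gap_foot (a point): Point on the jaw stand (same axes): foot of the anvil face, middle of its width, on the gap's floor (plate top, 10 mm above the stand's origin). The gap reaches from here along -y to the jaw face, is 40 mm deep and open at its top and both x ends. A blade too thick stops hard at the gap's top; the shoe is felt as under 9 N.
- shoe (a joint): Dark sprung shoe, 18 mm wide, in the middle of the jaw face: metres pushed back into the jaw; 0 = untouched, standing 7.5 mm out of the face (narrowing the gap), 0.0075 = flush. Spring 1 to 2 N. Its upper side is a ramp, flush near the gap's top, fully out 21 mm above the floor and below. The fitting blade, let go (it then rests on the anvil), holds it over 1.5 mm back.
- gauge_rack: Fixed rack, base plate 90 x 200 mm, z up; origin under the plane where blades hang. Pegs at y = -60, 0, +60 mm point to local -x from a rear crossbar (x +18 to +30 mm, top 104 mm). Peg: 12 mm wide, 8 tall, top 106 mm up; its end (x -14 to -20 mm) turns up 5 mm. Hanging blade: handle point at x about 0, 129 mm up. To take off: lift 6 to 16 mm, then draw 35 mm or more along -x.
- thin_handle (a point): Thin gauge blade, 130 mm tall, about 50 g. Point: handle middle, 107 mm above the tip. z up, x across thickness (front = back). From the tip up: steel tongue 8 mm thick, 24 wide, 50 long, tip edges rounded 3 mm; black head 12 thick, 36 wide, window through it along x, 20 mm wide, 58 to 84 mm above the tip; handle 12 thick, 26 wide, grip it across x above 92 mm. Hangs by the window's upper edge.
- medium_handle (a point): Medium gauge blade, 130 mm tall, about 66 g. Point: handle middle, 107 mm above the tip. z up, x across thickness (front = back). From the tip up: steel tongue 12 mm thick, 24 wide, 50 long, tip edges rounded 3 mm; black head 12 thick, 36 wide, window through it along x, 20 mm wide, 58 to 84 mm above the tip; handle 12 thick, 26 wide, grip it across x above 92 mm. Hangs by the window's upper edge.
- thick_handle (a point): Thick gauge blade, 130 mm tall, about 82 g. Point: handle middle, 107 mm above the tip. z up, x across thickness (front = back). From the tip up: steel tongue 16 mm thick, 24 wide, 50 long, tip edges rounded 3 mm; black head 12 thick, 36 wide, window through it along x, 20 mm wide, 58 to 84 mm above the tip; handle 12 thick, 26 wide, grip it across x above 92 mm. Hangs by the window's upper edge.
- timer: Bystander: flat white bench timer, 68 by 68 by 19 mm, origin under its centre.
- amber_bottle: Bystander: brown bottle with a cap, 62 mm across, 128 mm tall, origin under its centre.
- crucible: Bystander: small white crucible, 44 mm across, 32 mm tall, origin under its centre.
Things that resemble listed ones, but are neither listed nor needed, are in the scene too. Leave any white look-alike of the part that bears thin_handle alone.

How it is judged:
By the outcome, as a careful person would: the job done as asked, in the order asked, and still so for the second after the job is handed in, with the robot touching nothing.
It also fails if it takes over 72 s, if anything falls off the work surface, if the arm or the gripper's body presses on something with over 40 N, if the wrist force passes 120 N, or if a joint passes its speed limit or range.

## Working session

There is one attempt and no reset: what is moved stays moved. The work goes in short steps, Python scripts to look and compute and a tool call to move; the robot and the scene stay as the last step left them, time stands still between calls to the robot, and variables do not carry over. Pictures are saved under pics/ and viewed, about 8 in all and at most 12, crops included, and the job is handed in when it is done.

Besides the shell and the picture viewer there is one more tool, called after "Request:" as a command line: name --pt "numbers of a row" for each row, then --argument value for the rest. drive_tool: Moves the arm, as the interface text tells. Its arguments: {"type":"object","properties":{"series":{"type":"array"},"squeeze":{"type":"number"}},"required":["series"]}

```bash
mkdir -p pics; ls
python3 - <<'E'
from rig import robot
import cv2,numpy as np
o=robot.get_obs()
print({k:np.round(v,3) for k,v in o.items()})
for n in("scene","top"):
    p,d=robot.camera(n);cv2.imwrite(f"pics/{n}0.png",p);np.save(f"pics/{n}0.npy",d)
    m=robot.camera_model(n);print(n,m)
a=cv2.imread("pics/scene0.png")
E
```

```text
pics
{'time': np.float64(0.0), 'q': array([ 0.986,  0.528,  1.434,  0.   ,  1.181, -0.179]), 'joint_velocities': array([-0.001, -0.002,  0.   , -0.001, -0.002, -0.001]), 'joint_torque': array([ 1.0000e-03, -4.4004e+01, -1.7660e+01,  6.4000e-02,  5.8000e-02,
       -0.0000e+00]), 'position': array([0.247, 0.573, 0.222]), 'tool_rot': array([ 0.202,  0.979, -0.001, -0.   ]), 'ft_force': array([ 0.432,  0.469, -0.145]), 'moment': array([ 0.023, -0.053,  0.015]), 'grip_width': np.float64(0.087)}
scene {'fx': 424.19943703280256, 'fy': 424.19943703280256, 'cx': 256.1134906163009, 'cy': 193.54548407183447, 'R': array([[ 7.58955594e-01, -6.51142328e-01, -2.73795428e-04],
       [-3.87752591e-01, -4.51617070e-01, -8.03548350e-01],
       [ 5.23100692e-01,  6.09963680e-01, -5.95239426e-01]]), 't': array([-0.44451255,  0.25890427,  1.06688212])}
top {'fx': 397.9423739888594, 'fy': 397.9423739888594, 'cx': 257.3845404266635, 'cy': 188.75524305817382, 'R': array([[ 0.01286436, -0.99982505,  0.01357824],
       [-0.98460438, -0.01503358, -0.17414993],
       [ 0.17432359, -0.01112887, -0.98462553]]), 't': array([-0.07887659,  0.55749649,  1.53177426])}
```

View pics/scene0.png

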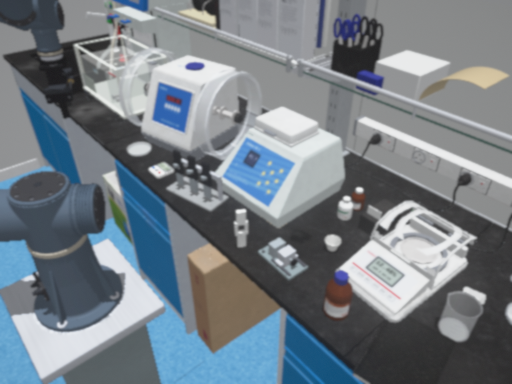

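View pics/top0.png

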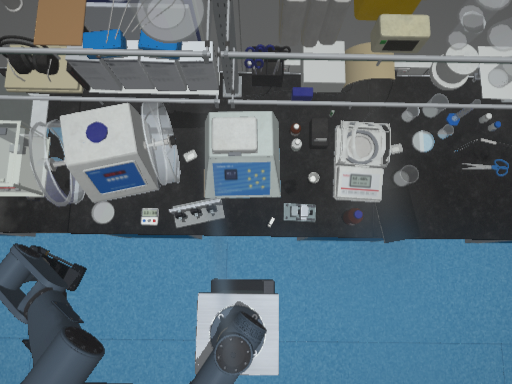

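Scene view: the rack with its blades is at about (200,185), the white look-alike blade at (241,228), the jaw stand at (283,257), the timer at (161,170), the bottle at (338,295) and the crucible at (332,242). In the top view the rack is at (197,212) and the stand at (299,212). Next I'll enlarge these and measure.

```bash
cat > h.py <<'E'
import cv2,numpy as np
from rig import robot
def cloud(n,d):
    m=robot.camera_model(n);v,u=np.mgrid[:384,:512]
    X=np.stack([(u-m["cx"])/m["fx"]*d,(v-m["cy"])/m["fy"]*d,d],-1)-m["t"]
    return X@m["R"]
def ray(n,u,v,z):
    m=robot.camera_model(n);c=-m["R"].T@m["t"]
    r=m["R"].T@np.array([(u-m["cx"])/m["fx"],(v-m["cy"])/m["fy"],1.]);return c+r*(z-c[2])/r[2]
def proj(n,X):
    m=robot.camera_model(n);c=m["R"]@np.asarray(X)+m["t"];return np.array([m["cx"]+m["fx"]*c[0]/c[2],m["cy"]+m["fy"]*c[1]/c[2]])
def crop(p,x,y,w,h,k):return cv2.resize(p[y:y+h,x:x+w],None,fx=k,fy=k,interpolation=cv2.INTER_CUBIC)
E
python3 - <<'E'
from h import *
s=cv2.imread("pics/scene0.png");t=cv2.imread("pics/top0.png")
a=np.hstack([crop(s,155,140,80,60,5),crop(s,225,200,80,60,5)])
b=np.hstack([crop(t,160,185,80,60,5),crop(t,255,185,80,60,5)])
cv2.imwrite("pics/c1.png",np.vstack([a,b]))
S=cloud("scene",np.load("pics/scene0.npy"));T=cloud("top",np.load("pics/top0.npy"))
for u,v in[(197,212),(285,205),(298,212),(310,212),(270,222),(150,215),(180,215)]:print("top",u,v,T[v,u].round(3))
for u,v in[(241,215),(283,257),(200,190)]:print("scene",u,v,S[v,u].round(3))
for lo,hi in[(.095,.102),(.102,.115),(.115,.16),(.04,.06)]:
  for nm,C in(("S",S),("T",T)):
    m=(C[...,2]>lo)&(C[...,2]<hi)&(C[...,0]>.3)&(C[...,0]<.75)&(np.abs(C[...,1])<.4)
    n,l,st,c=cv2.connectedComponentsWithStats(m.astype(np.uint8))
    print(lo,nm,[(st[i][4],c[i].round().astype(int).tolist(),C[l==i].mean(0).round(3).tolist()) for i in range(1,n) if st[i][4]>5])
E
```

```text
top 197 212 [0.455 0.156 0.11 ]
top 285 205 [ 0.501 -0.184  0.008]
top 298 212 [ 0.471 -0.235  0.027]
top 310 212 [ 0.471 -0.283  0.028]
top 270 222 [ 0.419 -0.119  0.131]
top 150 215 [0.451 0.356 0.016]
top 180 215 [0.44  0.215 0.138]
scene 241 215 [ 0.422 -0.129  0.12 ]
scene 283 257 [ 0.452 -0.265  0.045]
scene 200 190 [0.481 0.165 0.012]
0.095 S [(np.int32(29), [218, 126], [0.703, 0.355, 0.099]), (np.int32(15), [177, 137], [0.543, 0.387, 0.098]), (np.int32(31), [188, 140], [0.558, 0.339, 0.099]), (np.int32(10), [204, 146], [0.574, 0.266, 0.099]), (np.int32(9), [212, 150], [0.583, 0.23, 0.098]), (np.int32(6), [185, 163], [0.466, 0.216, 0.099]), (np.int32(6), [176, 167], [0.43, 0.216, 0.101]), (np.int32(7), [182, 167], [0.446, 0.206, 0.097]), (np.int32(347), [266, 189], [0.573, -0.059, 0.098]), (np.int32(7), [200, 170], [0.48, 0.153, 0.098]), (np.int32(10), [196, 173], [0.46, 0.147, 0.099]), (np.int32(22), [217, 177], [0.497, 0.085, 0.098]), (np.int32(7), [210, 180], [0.472, 0.087, 0.099]), (np.int32(19), [241, 221], [0.422, -0.129, 0.098]), (np.int32(14), [376, 231], [0.665, -0.39
[... 3892 characters left out ...]
, [0.471, -0.22, 0.048]), (np.int32(162), [287, 252], [0.47, -0.259, 0.049]), (np.int32(84), [348, 263], [0.558, -0.393, 0.052])]
0.04 T [(np.int32(43), [296, 145], [0.739, -0.227, 0.051]), (np.int32(52), [320, 145], [0.744, -0.321, 0.05]), (np.int32(6), [336, 146], [0.739, -0.389, 0.045]), (np.int32(7), [336, 162], [0.674, -0.387, 0.044]), (np.int32(43), [176, 169], [0.633, 0.255, 0.049]), (np.int32(10), [337, 172], [0.632, -0.389, 0.051]), (np.int32(7), [337, 179], [0.603, -0.389, 0.055]), (np.int32(10), [158, 181], [0.582, 0.325, 0.053]), (np.int32(65), [338, 190], [0.56, -0.391, 0.05]), (np.int32(70), [294, 210], [0.474, -0.216, 0.05]), (np.int32(86), [304, 211], [0.474, -0.256, 0.049])]
```

View pics/c1.png

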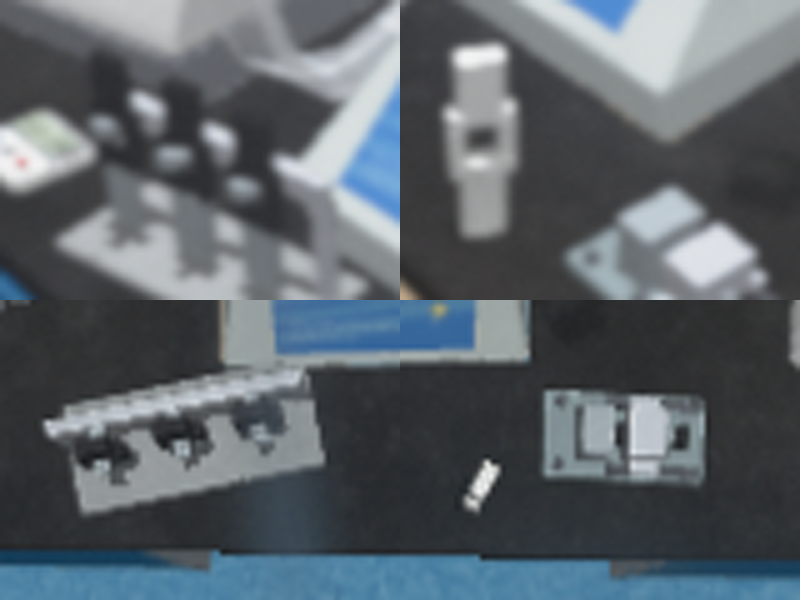

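The arm and its jaw direction are clear, and the white blade at scene (241,228) is the look-alike to leave alone. The listed candidates are the three black-headed blades on the rack, at scene (177,160), (191,166) and (205,172). I need the tongue thicknesses to tell them apart, and the exact yaw of the rack and stand.

Run:
```python
from h import *
ims=[robot.camera("scene")[0].astype(float) for _ in range(8)]
tms=[robot.camera("top")[0].astype(float) for _ in range(6)]
s=np.mean(ims,0);t=np.mean(tms,0);np.save("pics/s.npy",s);np.save("pics/t.npy",t)
a=crop(s,165,145,65,60,9)
a=np.clip((a-20)*1.8,0,255).astype(np.uint8)
for i in range(0,65,5):cv2.putText(a,str(165+i),(i*9,10),0,.32,(0,255,255))
for i in range(5,60,5):cv2.putText(a,str(145+i),(0,i*9),0,.32,(0,255,255))
cv2.imwrite("pics/c2.png",a)
b=crop(t,275,195,50,35,15);b=np.clip((b-20)*1.2,0,255).astype(np.uint8)
for i in range(0,50,5):cv2.putText(b,str(275+i),(i*15,10),0,.4,(0,255,255))
for i in range(5,35,5):cv2.putText(b,str(195+i),(0,i*15),0,.4,(0,255,255))
cv2.imwrite("pics/c3.png",b)
for n in("scene","top"):m=robot.camera_model(n);print(n,-m["R"].T@m["t"])
T=cloud("top",np.load("pics/top0.npy"));S=cloud("scene",np.load("pics/scene0.npy"))
# obstacles above .16 within workspace
for C in(T,S):
  m=(C[...,2]>.16)&(C[...,0]>.3)&(C[...,0]<.62)&(C[...,1]>-.4)&(C[...,1]<.45)
  P=C[m];H,_,_=np.histogram2d(P[:,0],P[:,1],[np.arange(.3,.63,.04),np.arange(-.4,.46,.05)]);print(H.astype(int))
# stand plate
for lo,hi in((.006,.014),(.046,.054)):
  for C,n in((T,"T"),(S,"S")):
    m=(C[...,2]>lo)&(C[...,2]<hi)&(C[...,0]>.42)&(C[...,0]<.53)&(C[...,1]>-.33)&(C[...,1]<-.15)
    P=C[m][:,:2].astype(np.float32);r=cv2.minAreaRect(P*1000);print(lo,n,len(P),r)
from scipy.spatial.transform import Rotation as R
print(R.from_quat(robot.get_obs()["tool_rot"]).as_matrix().round(3))
```

```text
scene [-0.12033069 -0.8232747   0.8429707 ]
top [ 0.2829038  -0.0534347   1.60638302]
[[  0   0   0   0   0   0   0   0   0   0   0   0   0   0   0   0   0]
 [  0   0   0   0   0   0   0   0   0   0   0   0   0   0   0   0   0]
 [  0   0   0   0   0   0   0   0   0   0   0   0   0   0   0   0   0]
 [  0   0   0   0   0   0   0   0   0   0   0   0   0   0   0   0   0]
 [  0   0   0   0   0   0   0   0   0   0   0   0   0   0   0   0   0]
 [  0   0   0   0   0   0   0   0   0   0   0   0   0   0   0   0   0]
 [  0   0   0   0   0   0   0   0   0   0   0   0  69 129   2  51 122]
 [  0   0   0   0   0  30  57  68  77  88  21   0  83 189  97 260 256]]
[[  0   0   0   0   0   0   0   0   0   0   0   0   0   0   0   0   0]
 [  0   0   0   0   0   0   0   0   0   0   0   0   0   0   0   0   0]
 [  0   0   0   0   0   0   0   0   0   0   0   0   0   0   0   0   0]
 [  0   0   0   0   0   0   0   0   0   0   0   0   0   0   0   0   0]
 [  0   0   0   0   0   0   0   0   0   0   0   0   0   0   0   0   0]
 [  0   0   0   0   0   0   0   0   0   0   0   0   0   0   0   0   0]
 [  0   0   0   0   0   0   0   0   0   0   0   0 148 247   4  75 156]
 [  0   0   0   0   0  55  94  97 103  98  18   0 123 200  50 315 264]]
0.006 T 252 ((470.3503723144531, -241.3831787109375), (103.38369750976562, 174.15199279785156), 3.6698856353759766)
0.006 S 383 ((470.0450439453125, -243.43951416015625), (131.6782684326172, 69.08800506591797), 88.22623443603516)
0.046 T 107 ((474.22894287109375, -238.06735229492188), (68.28679656982422, 40.416534423828125), 87.50094604492188)
0.046 S 245 ((473.16925048828125, -237.6021728515625), (70.66033172607422, 40.8208122253418), 88.49034881591797)
[[-0.918  0.396  0.   ]
 [ 0.396  0.918  0.   ]
 [-0.     0.    -1.   ]]
```

View pics/c2.png

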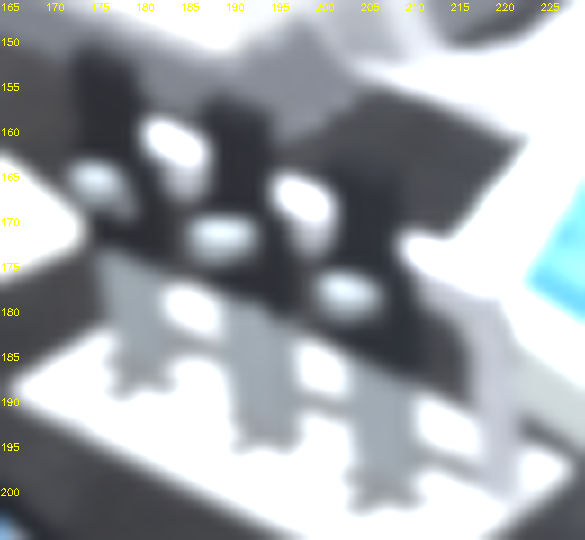

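View pics/c3.png

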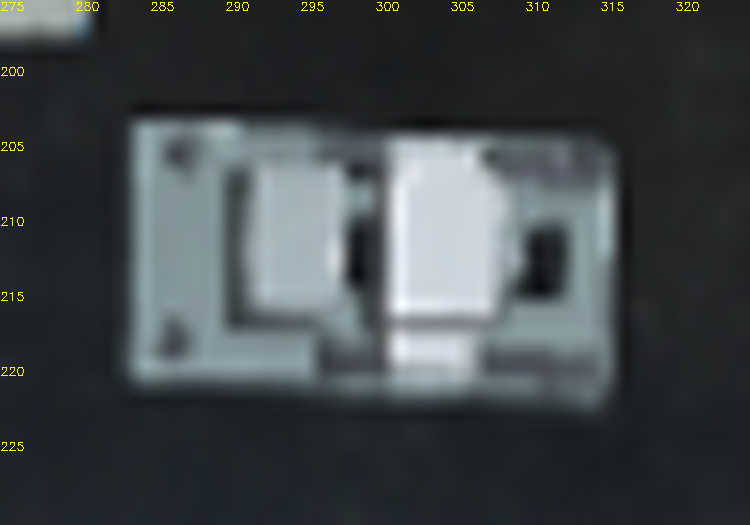

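The c2 crop shows tongues at about u=176–183 (left), 189–198 (middle) and 204–211 (right); they need sub-pixel widths. In c3 the left block (291–297) has the 27 mm plate margin, so it is the anvil. The gap is at about u 297.3–300.2, or 11–12 mm.

Run:
```python
from h import *
s=np.load("pics/s.npy");t=np.load("pics/t.npy")
g=s.mean(2)
for name,u0,u1,rows in(("L",170,190,(177,179,181,183)),("M",184,203,(183,185,187,189)),("R",198,217,(188,190,192,194,196))):
    for r in rows:print(name,r,u0,g[r,u0:u1].round().astype(int).tolist())
gt=t.mean(2)
for r in(206,207,208,212,214,215):print(r,gt[r,281:320].round().astype(int).tolist())
for u,v in((283.0,212),(291,211),(297.2,211),(300.1,211),(307.6,211),(315.2,212)):print(u,ray("top",u,v,.05).round(4),ray("top",u,v,.01).round(4))
print([ (proj("scene",ray("top",u,211,.05))).round(1) for u in(291,297.2,300.1,307.6)])
```

```text
L 177 170 [62, 62, 62, 62, 64, 71, 89, 105, 112, 114, 113, 114, 122, 142, 160, 165, 157, 138, 113, 90]
L 179 170 [61, 61, 62, 63, 64, 70, 84, 101, 110, 113, 113, 114, 123, 147, 173, 186, 188, 184, 168, 142]
L 181 170 [61, 61, 64, 70, 85, 104, 118, 121, 117, 113, 113, 112, 112, 116, 127, 141, 155, 165, 161, 143]
L 183 170 [71, 87, 109, 134, 157, 170, 167, 149, 127, 114, 112, 112, 111, 110, 111, 112, 114, 118, 121, 121]
M 183 184 [111, 112, 114, 118, 121, 121, 117, 115, 115, 116, 116, 114, 116, 128, 145, 151, 138, 115, 90]
M 185 184 [147, 164, 169, 167, 155, 137, 123, 116, 115, 115, 115, 114, 115, 130, 159, 182, 188, 182, 162]
M 187 184 [150, 171, 185, 189, 184, 167, 141, 121, 115, 114, 114, 113, 113, 122, 145, 168, 177, 179, 170]
M 189 184 [182, 189, 192, 192, 189, 176, 151, 125, 115, 114, 114, 113, 111, 111, 114, 118, 121, 127, 131]
R 188 198 [126, 137, 146, 155, 156, 142, 124, 116, 114, 113, 111, 106, 106, 109, 107, 96, 82, 76, 84]
R 190 198 [123, 130, 127, 120, 117, 117, 115, 115, 115, 115, 115, 114, 125, 150, 169, 169, 158, 141, 124]
R 192 198 [145, 168, 176, 173, 165, 150, 128, 1
[... 1141 characters left out ...]
198, 198, 197, 190, 127, 77, 50, 50, 91, 142, 139, 111, 50, 51, 51, 50]
215 [50, 52, 74, 143, 140, 141, 141, 142, 137, 78, 97, 132, 140, 148, 147, 149, 143, 132, 79, 109, 216, 209, 208, 204, 198, 197, 188, 121, 129, 126, 126, 132, 142, 139, 108, 51, 54, 54, 50]
283.0 [ 0.4671 -0.173   0.05  ] [ 0.4718 -0.1761  0.01  ]
291 [ 0.4715 -0.2045  0.05  ] [ 0.4764 -0.2084  0.01  ]
297.2 [ 0.4719 -0.229   0.05  ] [ 0.4767 -0.2335  0.01  ]
300.1 [ 0.472  -0.2404  0.05  ] [ 0.4769 -0.2452  0.01  ]
307.6 [ 0.4725 -0.27    0.05  ] [ 0.4773 -0.2756  0.01  ]
315.2 [ 0.4689 -0.3     0.05  ] [ 0.4737 -0.3063  0.01  ]
[array([273.1, 240.5]), array([279.4, 245.1]), array([282.3, 247.4]), array([290.2, 253.2])]
```

Tongue widths are L 6.9 px, R 7.8 px and M 8.4 px. So L (177,160) is thin, R (205,172) is medium and M (191,166) is thick. This fits the 0.7 px/4 mm I expect for this view. I'll write a move planner and set out.

```bash
cat >> h.py <<'E'
from scipy.spatial.transform import Rotation as Ro
def head():
    o=robot.get_obs();M=Ro.from_quat(o["tool_rot"]).as_matrix();return o,M,np.degrees(np.arctan2(M[1,1],M[0,1]))
def plan(P,h1,op,smax=.055,pos=None,h0=None):
    o,M,h=head();p=np.array(o["position"] if pos is None else pos,float);h0=h if h0 is None else h0
    P=np.array(P);n=int(max(1,np.ceil(max(np.linalg.norm(P-p)/smax,abs(h1-h0)/10))))
    print("from",p.round(4),round(h0,1),"tilt z",M[:,2].round(4));d=(P-p)/n;a=-(h1-h0)/n;hh=h0
    rows=[]
    for i in range(n):
        r=np.radians(hh);rows.append([round(float(x),4) for x in(d@[-np.sin(r),np.cos(r),0],d@[np.cos(r),np.sin(r),0],-d[2])]+[0,0,round(a,2),op]);hh-=a
    for i in range(0,n,5):print(rows[i:i+5])
def st():
    o,M,h=head();print("t",round(float(o["time"]),2),"p",o["position"].round(4),"h",round(h,2),"z",M[:,2].round(4),"F",o["ft_force"].round(2),"M",o["moment"].round(3),"g",round(float(o["grip_width"]),4))
E
python3 - <<'E'
from h import *
S=cloud("scene",np.load("pics/scene0.npy"));T=cloud("top",np.load("pics/top0.npy"))
for z in(.11,.17):
 for y in np.arange(0,.34,.04):
  l=[]
  for C in(T,S):
    m=(C[...,2]>z)&(C[...,2]<.3)&(C[...,0]>.51)&(C[...,0]<.7)&(abs(C[...,1]-y)<.02)
    P=C[m];l.append(np.percentile(P[:,0],2).round(3) if len(P)>3 else None)
  print(z,y.round(2),l)
plan([.446,.220,.205],13.6,.6)
E
```

```text
0.11 0.0 [np.float64(0.557), np.float64(0.555)]
0.11 0.04 [np.float64(0.555), np.float64(0.553)]
0.11 0.08 [np.float64(0.552), np.float64(0.553)]
0.11 0.12 [np.float64(0.559), np.float64(0.553)]
0.11 0.16 [None, None]
0.11 0.2 [None, None]
0.11 0.24 [np.float64(0.562), np.float64(0.56)]
0.11 0.28 [np.float64(0.555), np.float64(0.552)]
0.11 0.32 [np.float64(0.564), np.float64(0.563)]
0.17 0.0 [np.float64(0.617), np.float64(0.615)]
0.17 0.04 [np.float64(0.613), np.float64(0.613)]
0.17 0.08 [np.float64(0.612), np.float64(0.612)]
0.17 0.12 [np.float64(0.619), np.float64(0.619)]
0.17 0.16 [None, None]
0.17 0.2 [None, None]
0.17 0.24 [np.float64(0.563), np.float64(0.562)]
0.17 0.28 [np.float64(0.556), np.float64(0.553)]
0.17 0.32 [np.float64(0.591), np.float64(0.584)]
from [0.2472 0.574  0.2226] 66.7 tilt z [ 0.  0. -1.]
[[-0.0403, -0.0308, 0.0022, 0, 0, np.float64(6.64), 0.6], [-0.0436, -0.0259, 0.0022, 0, 0, np.float64(6.64), 0.6], [-0.0463, -0.0207, 0.0022, 0, 0, np.float64(6.64), 0.6], [-0.0484, -0.0152, 0.0022, 0, 0, np.float64(6.64), 0.6], [-0.0498, -0.0095, 0.0022, 0, 0, np.float64(6.64), 0.6]]
[[-0.0506, -0.0037, 0.0022, 0, 0, np.float64(6.64), 0.6], [-0.0507, 0.0022, 0.0022, 0, 0, np.float64(6.64), 0.6], [-0.0501, 0.008, 0.0022, 0, 0, np.float64(6.64), 0.6]]
```

Request:
drive_tool --pt "-0.0403 -0.0308 0.0022 0 0 6.64 0.6" --pt "-0.0436 -0.0259 0.0022 0 0 6.64 0.6" --pt "-0.0463 -0.0207 0.0022 0 0 6.64 0.6" --pt "-0.0484 -0.0152 0.0022 0 0 6.64 0.6" --pt "-0.0498 -0.0095 0.0022 0 0 6.64 0.6" --squeeze 20

```text
time: 1.42
position: [0.3723, 0.3516, 0.2117]
tool_rot: [0.475, 0.88, 0.0, 0.0]
ft_force: [0.4, -0.2, -0.3]
grip_width: 0.0533
```

Request:
drive_tool --pt "-0.0506 -0.0037 0.0022 0 0 6.64 0.6" --pt "-0.0507 0.0022 0.0022 0 0 6.64 0.6" --pt "-0.0501 0.008 0.0022 0 0 6.64 0.6" --pt "0 0 0 0 0 0 0.6"

```text
time: 1.92
position: [0.4481, 0.2176, 0.2051]
tool_rot: [0.621, 0.784, 0.0, 0.001]
ft_force: [-0.5, 0.5, 0.9]
grip_width: 0.0524
```

Run:
```python
from h import *
st()
s,d=robot.camera("scene");t,dt=robot.camera("top")
a=np.hstack([crop(s,150,100,80,100,5),crop(t,150,180,80,100,5)]);
o=robot.get_obs();print(proj("scene",o["position"]),proj("top",o["position"]))
T=cloud("top",dt);S=cloud("scene",d)
for C in(T,S):
  m=(C[...,2]>.115)&(C[...,2]<.16)&(C[...,0]>.42)&(C[...,0]<.5)&(C[...,1]>.19)&(C[...,1]<.245);print(m.sum(),C[m].mean(0).round(4),C[m].min(0).round(3),C[m].max(0).round(3))
cv2.imwrite("pics/d1.png",a)
plan([.446,.220,.120],13.6,.6)
```

```text
t 1.93 p [0.4481 0.2176 0.2051] h 13.26 z [ 1.3e-03 -2.0e-04 -1.0e+00] F [-0.47  0.49  0.91] M [-0.09   0.061  0.016] g 0.0524
[175.51932077 135.98759874] [175.18098099 211.23878197]<stdin>:8: RuntimeWarning: Mean of empty slice.
  ret = um.true_divide(
Traceback (most recent call last):
ValueError: zero-size array to reduction operation minimum which has no identity
```

Request:
drive_tool --pt "0.002 -0.0015 0.04 0 0 0 0.6" --pt "0 0 0.03 0 0 0 0.6" --pt "0 0 0.0145 0 0 0 0.6" --pt "0 0 0 0 0 0 0.6"

```text
time: 2.52
position: [0.4431, 0.2225, 0.1199]
tool_rot: [0.618, 0.786, -0.001, -0.001]
ft_force: [-0.8, -0.3, -0.2]
grip_width: 0.0522
```

Run:
```python
from h import *
st()
s,d=robot.camera("scene")
o=robot.get_obs();print(proj("scene",o["position"]))
cv2.imwrite("pics/d1.png",np.clip(crop(s,145,110,80,100,6).astype(float)*1.5,0,255))
```

```text
t 2.52 p [0.4431 0.2225 0.1199] h 13.68 z [-1.9e-03 -3.0e-04 -1.0e+00] F [-0.83 -0.31 -0.21] M [-0.111  0.016 -0.051] g 0.0522
[177.52686723 159.10005904][ WARN:0@1.501] global loadsave.cpp:1063 imwrite_ Unsupported depth image for selected encoder is fallbacked to CV_8U.
```

View pics/d1.png

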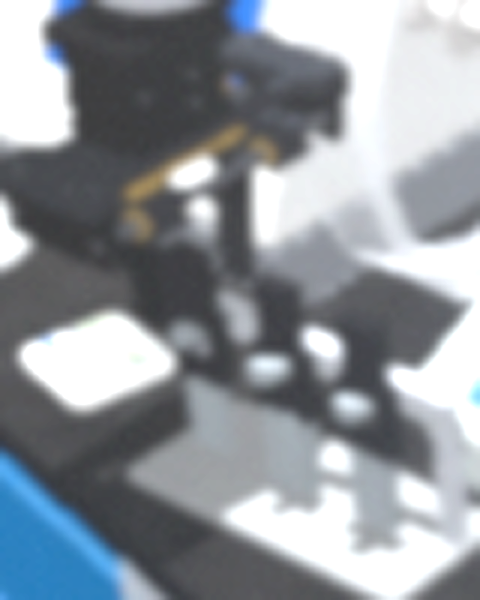

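The fingers straddle the thin handle: crop px (185,270) lies between the finger tips at (150,275) and (240,260). I'll close, then lift 11 mm.

Request:
drive_tool --pt "0 0.002 0 0 0 0 0.3" --pt "0 0 0 0 0 0 0" --pt "0 0 0 0 0 0 0" --pt "0 0 0 0 0 0 0" --pt "0 0 0 0 0 0 0" --squeeze 25

```text
time: 3.2
position: [0.4458, 0.2221, 0.1205]
tool_rot: [0.619, 0.786, -0.0, -0.0]
ft_force: [0.4, 0.4, -0.7]
grip_width: 0.0117
```

```bash
python3 -c "
from h import *
st()"
```

```text
t 3.2 p [0.4458 0.2221 0.1205] h 13.57 z [-3.e-04 -1.e-04 -1.e+00] F [ 0.39  0.42 -0.7 ] M [-0.044 -0.118 -0.02 ] g 0.0117
```

Request:
drive_tool --pt "0 0 -0.006 0 0 0 0" --pt "0 0 -0.005 0 0 0 0" --pt "0 0 0 0 0 0 0" --pt "0 -0.02 0 0 0 0 0" --pt "0 -0.03 0 0 0 0 0"

```text
time: 3.82
position: [0.398, 0.2106, 0.1315]
tool_rot: [0.619, 0.786, 0.001, 0.001]
ft_force: [-0.3, 0.1, -1.3]
grip_width: 0.0119
```

Request:
drive_tool --pt "0 -0.015 0 0 0 0 0" --pt "0 0 -0.03 0 0 0 0" --pt "0 0 -0.04 0 0 0 0" --pt "0 0 -0.02 0 0 0 0" --pt "0 0 0 0 0 0 0"

```text
time: 4.45
position: [0.3844, 0.2074, 0.2229]
tool_rot: [0.619, 0.786, 0.002, 0.002]
ft_force: [-0.1, -0.0, -0.3]
grip_width: 0.0117
```

Run:
```python
from h import *
st()
# world y rays for anvil/jaw at several rows, z=.05 ; anvil centre
for v in(207,211,214):print([ray("top",u,v,.05).round(4)[:2] for u in(297.5,300.45)])
plan([.420,-.05,.225],88,0)
plan([.473,-.2345,.225],88,0,pos=[.420,-.05,.225],h0=88)
```

```text
t 4.45 p [0.3844 0.2074 0.2229] h 13.57 z [ 0.0051  0.0012 -1.    ] F [-0.13 -0.01 -0.32] M [-0.085  0.055  0.006] g 0.0117
[array([ 0.4878, -0.2302]), array([ 0.4879, -0.2419])]
[array([ 0.4719, -0.2302]), array([ 0.4721, -0.2418])]
[array([ 0.46  , -0.2301]), array([ 0.4602, -0.2417])]
from [0.3844 0.2074 0.2229] 13.6 tilt z [ 0.0051  0.0012 -1.    ]
[[-0.0323, -0.0032, -0.0003, 0, 0, np.float64(-9.3), 0], [-0.0314, -0.0084, -0.0003, 0, 0, np.float64(-9.3), 0], [-0.0296, -0.0134, -0.0003, 0, 0, np.float64(-9.3), 0], [-0.027, -0.018, -0.0003, 0, 0, np.float64(-9.3), 0], [-0.0238, -0.0221, -0.0003, 0, 0, np.float64(-9.3), 0]]
[[-0.0199, -0.0257, -0.0003, 0, 0, np.float64(-9.3), 0], [-0.0155, -0.0286, -0.0003, 0, 0, np.float64(-9.3), 0], [-0.0107, -0.0307, -0.0003, 0, 0, np.float64(-9.3), 0]]
from [ 0.42  -0.05   0.225] 88 tilt z [ 0.0051  0.0012 -1.    ]
[[-0.0149, -0.0456, -0.0, 0, 0, 0.0, 0], [-0.0149, -0.0456, -0.0, 0, 0, 0.0, 0], [-0.0149, -0.0456, -0.0, 0, 0, 0.0, 0], [-0.0149, -0.0456, -0.0, 0, 0, 0.0, 0]]
```

Request:
drive_tool --pt "-0.0323 -0.0032 -0.0203 0 0 -9.3 0" --pt "-0.0314 -0.0084 -0.0203 0 0 -9.3 0" --pt "-0.0296 -0.0134 -0.0153 0 0 -9.3 0" --pt "-0.027 -0.018 -0.0003 0 0 -9.3 0" --pt "-0.0238 -0.0221 -0.0003 0 0 -9.3 0"

```text
time: 5.08
position: [0.4048, 0.0451, 0.277]
tool_rot: [0.256, 0.967, -0.0, -0.001]
ft_force: [-0.6, 1.4, 0.2]
grip_width: 0.0117
```

Request:
drive_tool --pt "-0.0199 -0.0257 0 0 0 -9.3 0" --pt "-0.0155 -0.0286 0 0 0 -9.3 0" --pt "-0.0107 -0.0307 0 0 0 -9.3 0" --pt "-0.0149 -0.0456 0 0 0 0 0" --pt "-0.0149 -0.0456 0 0 0 0 0"

```text
time: 5.7
position: [0.4447, -0.1439, 0.2765]
tool_rot: [0.018, 1.0, 0.001, -0.001]
ft_force: [0.1, 0.6, -0.5]
grip_width: 0.0123
```

Request:
drive_tool --pt "-0.0149 -0.0456 0 0 0 0 0" --pt "-0.0149 -0.0456 0 0 0 0 0" --pt "0 0 0 0 0 0 0"

```text
time: 6.08
position: [0.4722, -0.2383, 0.2762]
tool_rot: [0.02, 1.0, -0.0, -0.0]
ft_force: [-0.1, 0.0, -1.2]
grip_width: 0.0115
```

Run:
```python
from h import *
st()
g=np.load("pics/t.npy").mean(2)
def cross(col,a,b,th):
    for v in range(a,b):
        if (g[v,col]-th)*(g[v+1,col]-th)<=0 and g[v,col]!=g[v+1,col]:return v+(th-g[v,col])/(g[v+1,col]-g[v,col])
for a,b,c0,c1 in((199,208,285,298),(217,226,285,314)):
    P=[]
    for c in range(c0,c1):
        r=range(a,b)
        v=cross(c,a,b,92)
        if v:P.append(ray("top",c,v,.01)[:2])
    P=np.array(P);k=np.polyfit(P[:,1],P[:,0],1);print(len(P),"x slope vs y deg",np.degrees(np.arctan(k[0])),"x at y=-.236",np.polyval(k,-.236),"res",np.abs(P[:,0]-np.polyval(k,P[:,1])).max())
plan([.473,-.2345,.16],88,0)
```

```text
t 6.08 p [ 0.4722 -0.2383  0.2762] h 87.76 z [-5.e-04 -3.e-04 -1.e+00] F [-0.08  0.02 -1.23] M [ 0.012  0.039 -0.037] g 0.0115
13 x slope vs y deg 4.604863450069287 x at y=-.236 0.5073527407376117 res 0.0016348134664802005
29 x slope vs y deg 0.20042561206497103 x at y=-.236 0.4414277015867278 res 0.008776485110601862
from [ 0.4722 -0.2383  0.2762] 87.8 tilt z [-5.e-04 -3.e-04 -1.e+00]
[[-0.0002, 0.0013, 0.0387, 0, 0, np.float64(-0.08), 0], [-0.0002, 0.0013, 0.0387, 0, 0, np.float64(-0.08), 0], [-0.0002, 0.0013, 0.0387, 0, 0, np.float64(-0.08), 0]]
```

Request:
drive_tool --pt "-0.0002 0.001 0.0387 0 0 0 0" --pt "-0.0002 0.001 0.0387 0 0 0 0" --pt "-0.0002 0.0005 0.034 0 0 0 0" --pt "0 0 0 0 0 0 0" --pt "0 0 0 0 0 0 0"

```text
time: 6.7
position: [0.4725, -0.2322, 0.167]
tool_rot: [0.017, 1.0, -0.0, 0.0]
ft_force: [0.2, -0.1, -0.3]
grip_width: 0.0119
```

Run:
```python
from h import *
st()
s=np.mean([robot.camera("scene")[0].astype(float) for _ in range(4)],0);t=robot.camera("top")[0].astype(float)
st();o=robot.get_obs();p=o["position"]
for e in(-.004,.004):
  print([proj("scene",p+[dx,e,-.0985]).round(1).tolist() for dx in(-.012,.012)])
for y in(-.2302,-.2417):print("edge",[proj("scene",[x,y,.05]).round(1).tolist() for x in(.453,.493)])
a=crop(s,255,205,60,60,10);b=crop(t,275,195,40,60,5)
for i in range(0,60,5):cv2.putText(a,str(255+i),(i*10,10),0,.35,(0,255,255));cv2.putText(a,str(205+i),(0,i*10),0,.35,(0,255,255))
cv2.imwrite("pics/d2.png",np.clip(np.hstack([a,np.pad(b,((0,300),(0,0),(0,0)))])*1.2,0,255).astype(np.uint8))
```

```text
t 6.7 p [ 0.4725 -0.2322  0.167 ] h 88.0 z [ 4.e-04 -3.e-04 -1.e+00] F [ 0.24 -0.07 -0.33] M [-0.012  0.002  0.007] g 0.0119
t 6.95 p [ 0.4728 -0.2328  0.1678] h 87.98 z [ 0.0021 -0.0016 -1.    ] F [-0.17  0.41 -0.52] M [ 0.005  0.01  -0.018] g 0.0119
[[278.6, 243.3], [285.1, 239.2]]
[[276.5, 241.7], [283.1, 237.7]]
edge [[274.5, 248.6], [285.3, 241.9]]
edge [[277.4, 250.9], [288.3, 244.1]]
```

View pics/d2.png

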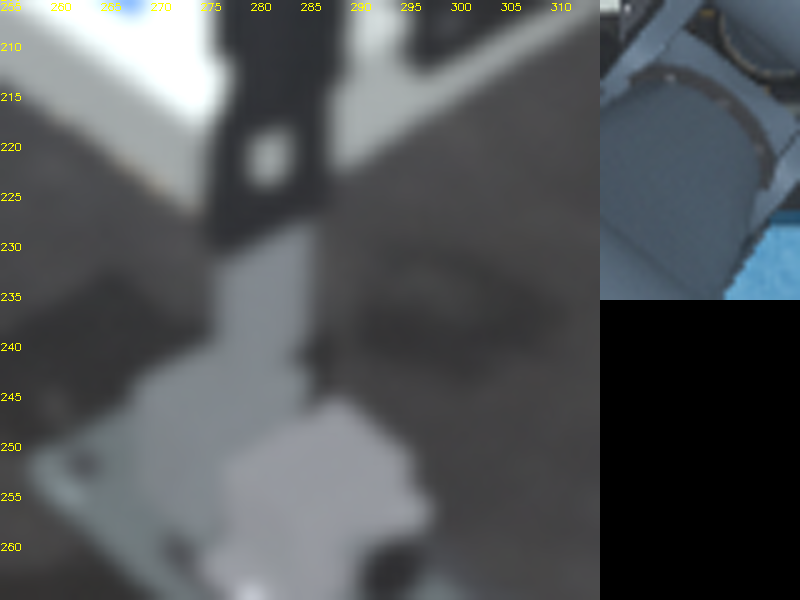

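In the scene crop the tongue is at u 275–285 and the jaw edge runs from (276.5,251) to (287.5,245.5). Both sit about 0.9 px left of the projection, so blade and gap agree. I'll shift 3 mm toward the jaw to mid-gap and descend gently.

Request:
drive_tool --pt "0 -0.003 0 0 0 0 0" --pt "0 0 0.008 0 0 0 0" --pt "0 0 0.006 0 0 0 0" --pt "0 0 0 0 0 0 0"

```text
time: 7.45
position: [0.4714, -0.235, 0.1516]
tool_rot: [0.018, 1.0, 0.001, -0.001]
ft_force: [-0.9, -0.4, -0.6]
grip_width: 0.0116
```

Request:
drive_tool --pt "0 0 0.003 0 0 0 0" --pt "0 0 0.003 0 0 0 0" --pt "0 0 0 0 0 0 0"

```text
time: 7.82
position: [0.4719, -0.2353, 0.1463]
tool_rot: [0.018, 1.0, 0.0, -0.0]
ft_force: [0.5, 0.4, -0.1]
grip_width: 0.0116
```

```bash
python3 -c "
from h import *
st()"
```

```text
t 7.83 p [ 0.4719 -0.2353  0.1463] h 87.97 z [-4.e-04  3.e-04 -1.e+00] F [ 0.51  0.36 -0.09] M [ 0.006  0.052 -0.01 ] g 0.0116
```

Request:
drive_tool --pt "0 0 0.003 0 0 0 0" --pt "0 0 0 0 0 0 0"

```text
time: 8.07
position: [0.4719, -0.2353, 0.1434]
tool_rot: [0.018, 1.0, 0.0, -0.0]
ft_force: [-0.1, -0.9, 0.2]
grip_width: 0.0115
```

Request:
drive_tool --pt "0 0 0.003 0 0 0 0" --pt "0 0 0 0 0 0 0"

```text
time: 8.32
position: [0.4719, -0.235, 0.1403]
tool_rot: [0.018, 1.0, 0.0, -0.0]
ft_force: [0.4, 1.8, -1.1]
grip_width: 0.0123
```

```bash
python3 -c "
from h import *
st()"
```

```text
t 8.32 p [ 0.4719 -0.235   0.1403] h 87.95 z [-3.e-04  9.e-04 -1.e+00] F [ 0.37  1.78 -1.07] M [ 0.313 -0.061 -0.019] g 0.0123
```

It has entered with no top contact, and there is a small +y push (1.8 N), which looks like the shoe ramp. I'll carry on down.

Request:
drive_tool --pt "0 0 0.003 0 0 0 0" --pt "0 0 0.003 0 0 0 0" --pt "0 0 0 0 0 0 0"

```text
time: 8.7
position: [0.4719, -0.2351, 0.1342]
tool_rot: [0.018, 1.0, 0.0, -0.0]
ft_force: [0.7, 1.6, 0.9]
grip_width: 0.0119
```

```bash
python3 -c "
from h import *
st()"
```

```text
t 8.7 p [ 0.4719 -0.2351  0.1342] h 87.96 z [-4.e-04  7.e-04 -1.e+00] F [0.66 1.62 0.89] M [ 0.424 -0.128  0.017] g 0.0119
```

Request:
drive_tool --pt "0 0 0.003 0 0 0 0" --pt "0 0 0.003 0 0 0 0" --pt "0 0 0 0 0 0 0"

```text
time: 9.07
position: [0.4719, -0.2352, 0.1282]
tool_rot: [0.018, 1.0, 0.0, -0.0]
ft_force: [0.5, 2.2, -1.0]
grip_width: 0.0114
```

```bash
python3 -c "
from h import *
st()"
```

```text
t 9.07 p [ 0.4719 -0.2352  0.1282] h 87.96 z [-3.e-04  6.e-04 -1.e+00] F [ 0.52  2.2  -0.95] M [ 0.53  -0.117  0.026] g 0.0114
```

Request:
drive_tool --pt "0 0 0.004 0 0 0 0" --pt "0 0 0.004 0 0 0 0" --pt "0 0 0.004 0 0 0 0" --pt "0 0 0.004 0 0 0 0" --pt "0 0 0 0 0 0 0"

```text
time: 9.7
position: [0.4717, -0.2352, 0.112]
tool_rot: [0.018, 1.0, 0.0, -0.0]
ft_force: [0.6, 1.6, -1.7]
grip_width: 0.0119
```

```bash
python3 -c "
from h import *
st()"
```

```text
t 9.7 p [ 0.4717 -0.2352  0.112 ] h 87.97 z [-8.e-04  7.e-04 -1.e+00] F [ 0.65  1.63 -1.71] M [ 0.537 -0.042 -0.05 ] g 0.0119
```

Request:
drive_tool --pt "0 0 0.002 0 0 0 0" --pt "0 0 0 0 0 0 0"

```text
time: 9.95
position: [0.472, -0.2353, 0.1104]
tool_rot: [0.018, 1.0, 0.0, -0.0]
ft_force: [-0.8, 1.6, -1.2]
grip_width: 0.0117
```

Request:
drive_tool --pt "0 0 0.002 0 0 0 0" --pt "0 0 0 0 0 0 0"

```text
time: 10.2
position: [0.4721, -0.2354, 0.1085]
tool_rot: [0.018, 1.0, -0.0, 0.0]
ft_force: [0.4, 1.2, -0.9]
grip_width: 0.0118
```

```bash
python3 -c "
from h import *
st()"
```

```text
t 10.2 p [ 0.4721 -0.2354  0.1085] h 87.97 z [ 1.e-04 -0.e+00 -1.e+00] F [ 0.44  1.23 -0.91] M [ 0.593 -0.133 -0.012] g 0.0118
```

Request:
drive_tool --pt "0 0 0.001 0 0 0 0" --pt "0 0 0 0 0 0 0"

```text
time: 10.45
position: [0.4722, -0.2356, 0.108]
tool_rot: [0.018, 1.0, -0.0, 0.0]
ft_force: [-0.4, 1.7, 3.6]
grip_width: 0.0118
```

Request:
drive_tool --pt "0 0 0.001 0 0 0 0" --pt "0 0 0 0 0 0 0"

```text
time: 10.7
position: [0.4724, -0.2357, 0.1079]
tool_rot: [0.018, 1.0, -0.0, 0.001]
ft_force: [-1.5, 3.6, 10.8]
grip_width: 0.0118
```

```bash
python3 -c "
from h import *
st()"
```

```text
t 10.7 p [ 0.4724 -0.2357  0.1079] h 87.98 z [ 1.1e-03 -9.0e-04 -1.0e+00] F [-1.45  3.6  10.83] M [ 0.796  0.367 -0.03 ] g 0.0118
```

The floor is reached at TCP z 0.108, as predicted. I'll back off 1.5 mm and probe sideways for the anvil and the jaw to get the gap width.

Request:
drive_tool --pt "0 0 -0.0025 0 0 0 0" --pt "0 0.001 0 0 0 0 0" --pt "0 0 0 0 0 0 0"

```text
time: 11.08
position: [0.472, -0.2344, 0.1089]
tool_rot: [0.018, 1.0, 0.0, -0.0]
ft_force: [0.2, 2.6, 1.0]
grip_width: 0.0119
```

Request:
drive_tool --pt "0 0.001 0 0 0 0 0" --pt "0 0 0 0 0 0 0"

```text
time: 11.32
position: [0.4721, -0.2333, 0.1089]
tool_rot: [0.018, 1.0, 0.0, -0.0]
ft_force: [-0.4, 2.0, -0.3]
grip_width: 0.0119
```

Request:
drive_tool --pt "0 0.0005 0 0 0 0 0" --pt "0 0 0 0 0 0 0"

```text
time: 11.58
position: [0.4721, -0.2329, 0.1089]
tool_rot: [0.018, 1.0, 0.0, -0.0]
ft_force: [-0.5, 2.0, -1.2]
grip_width: 0.0118
```

```bash
python3 -c "
from h import *
st()"
```

```text
t 11.57 p [ 0.4721 -0.2329  0.1089] h 87.97 z [-1.e-04  1.e-04 -1.e+00] F [-0.48  1.99 -1.23] M [ 0.434 -0.027  0.016] g 0.0118
```

Request:
drive_tool --pt "0 0.001 0 0 0 0 0" --pt "0 0 0 0 0 0 0"

```text
time: 11.82
position: [0.4722, -0.2324, 0.109]
tool_rot: [0.017, 1.0, -0.0, 0.0]
ft_force: [-0.9, -0.9, -1.5]
grip_width: 0.0118
```

Request:
drive_tool --pt "0 0.001 0 0 0 0 0" --pt "0 0 0 0 0 0 0"

```text
time: 12.08
position: [0.4723, -0.232, 0.109]
tool_rot: [0.017, 1.0, -0.001, 0.0]
ft_force: [-1.2, -4.5, -3.9]
grip_width: 0.0119
```

```bash
python3 -c "
from h import *
st()"
```

```text
t 12.07 p [ 0.4723 -0.232   0.109 ] h 88.01 z [ 3.e-04 -2.e-03 -1.e+00] F [-1.21 -4.48 -3.87] M [-0.86   0.344  0.003] g 0.0119
```

Request:
drive_tool --pt "0 -0.003 0 0 0 0 0" --pt "0 -0.002 0 0 0 0 0" --pt "0 0 0 0 0 0 0"

```text
time: 12.45
position: [0.4719, -0.2353, 0.1091]
tool_rot: [0.018, 1.0, 0.001, -0.0]
ft_force: [0.7, 2.1, -0.6]
grip_width: 0.0118
```

Request:
drive_tool --pt "0 -0.001 0 0 0 0 0" --pt "0 0 0 0 0 0 0"

```text
time: 12.7
position: [0.4719, -0.2366, 0.1091]
tool_rot: [0.018, 1.0, 0.0, -0.0]
ft_force: [-0.0, 1.8, -0.9]
grip_width: 0.0119
```

Request:
drive_tool --pt "0 -0.001 0 0 0 0 0" --pt "0 0 0 0 0 0 0"

```text
time: 12.95
position: [0.4718, -0.2371, 0.109]
tool_rot: [0.018, 1.0, 0.001, -0.0]
ft_force: [0.1, 4.5, 1.1]
grip_width: 0.0118
```

```bash
python3 -c "
from h import *
st()"
```

```text
t 12.95 p [ 0.4718 -0.2371  0.109 ] h 87.93 z [-4.0e-04  1.7e-03 -1.0e+00] F [0.07 4.53 1.05] M [ 1.305 -0.215 -0.079] g 0.0118
```

The shoe pushed about 2 N steadily all the way down. The anvil is hard at y=-0.2327 and the jaw at about -0.2368, so the gap is about 12.1 mm. Thin therefore goes fully down and pushes the shoe back about 3.4 mm even when on the anvil, so it is the fitting blade. I'll put it against the anvil, set it on the floor and release.

Request:
drive_tool --pt "0 0.003 0 0 0 0 0" --pt "0 0.0018 0 0 0 0 0" --pt "0 0 0.001 0 0 0 0" --pt "0 0 0 0 0 0 0"

```text
time: 13.45
position: [0.4722, -0.2335, 0.1081]
tool_rot: [0.018, 1.0, -0.0, 0.0]
ft_force: [-0.2, 2.1, 0.7]
grip_width: 0.012
```

```bash
python3 -c "
from h import *
st()"
```

```text
t 13.45 p [ 0.4722 -0.2335  0.1081] h 87.98 z [ 3.e-04 -6.e-04 -1.e+00] F [-0.23  2.06  0.65] M [ 0.425 -0.002  0.035] g 0.012
```

Request:
drive_tool --pt "0 0.0007 0 0 0 0 0" --pt "0 0 0 0 0 0 0" --pt "0 0 0 0 0 0 0.2" --pt "0 0 0 0 0 0 0.4" --pt "0 0 0 0 0 0 0.4"

```text
time: 14.08
position: [0.4723, -0.2327, 0.1081]
tool_rot: [0.018, 1.0, -0.0, 0.0]
ft_force: [-0.8, 0.2, 0.4]
grip_width: 0.0294
```

Request:
drive_tool --pt "0 0 -0.02 0 0 0 0.4" --pt "0 0 -0.04 0 0 0 0.4" --pt "0 0 -0.05 0 0 0 0.4" --pt "0 0.05 -0.03 0 0 0 0.4" --pt "0.02 0.05 -0.01 0 0 0 0.4"

```text
time: 14.7
position: [0.4578, -0.1321, 0.2604]
tool_rot: [0.018, 1.0, -0.001, 0.003]
ft_force: [0.5, -0.4, 0.3]
grip_width: 0.0349
```

Request:
drive_tool --pt "0.03 0.06 0 0 0 0 0.4" --pt "0.02 0.06 0 0 0 0 0.4" --pt "0 0.06 0 0 0 0 0.4" --pt "0 0.06 0 0 0 0 0.4" --pt "0 0 0 0 0 0 0.4"

```text
time: 15.32
position: [0.4155, 0.1086, 0.2582]
tool_rot: [0.014, 1.0, 0.0, 0.0]
ft_force: [0.1, -0.6, -0.2]
grip_width: 0.0348
```

Run:
```python
from h import *
st()
s,d=robot.camera("scene");t,dt=robot.camera("top")
S=cloud("scene",d);T=cloud("top",dt)
for C in(S,T):
  m=(C[...,2]>.08)&(C[...,2]<.2)&(abs(C[...,0]-.473)<.03)&(abs(C[...,1]+.235)<.03);P=C[m];print(len(P),P.mean(0).round(4),P[:,2].max().round(4))
a=crop(s,150,130,160,140,4)
b=crop(t,250,180,80,70,6)
cv2.imwrite("pics/e1.png",a);cv2.imwrite("pics/e2.png",b)
```

```text
t 15.32 p [0.4155 0.1086 0.2582] h 88.43 z [ 5.e-04  6.e-04 -1.e+00] F [ 0.07 -0.64 -0.18] M [-0.013 -0.038  0.006] g 0.0348
210 [ 0.4676 -0.2372  0.1139] 0.1444
42 [ 0.4692 -0.2318  0.1246] 0.1453
```

View pics/e1.png

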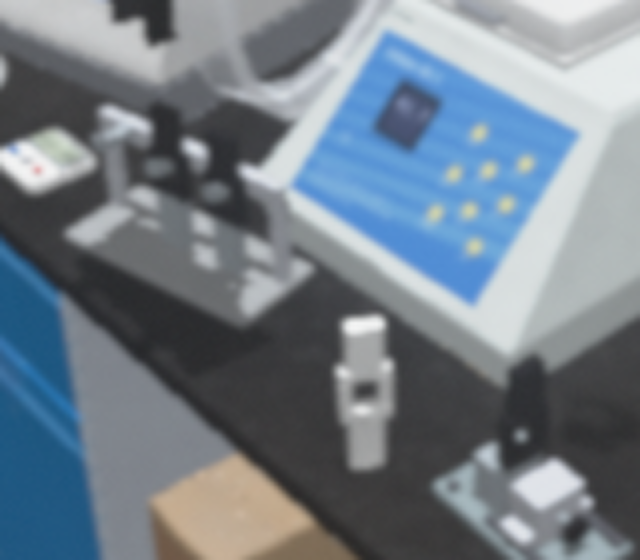

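View pics/e2.png

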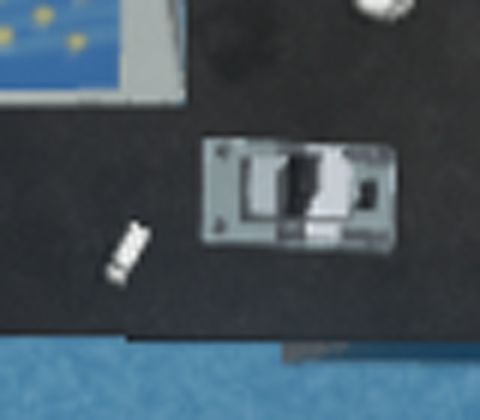

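The images show the black thin blade standing upright in the gap (scene crop (522,420), top z≈0.14 as expected). The left peg is empty, and thick and medium hang at (165,150) and (220,180). The white look-alike is where it was. I'll wait a second, check for drift and that the rest is unmoved, then hand in.

Request:
drive_tool --pt "0 0 0 0 0 0 0.4" --pt "0 0 0 0 0 0 0.4" --pt "0 0 0 0 0 0 0.4" --pt "0 0 0 0 0 0 0.4" --pt "0 0 0 0 0 0 0.4"

```text
time: 16.05
position: [0.4164, 0.1047, 0.258]
tool_rot: [0.018, 1.0, 0.0, -0.0]
ft_force: [-0.6, -0.2, -0.7]
grip_width: 0.0347
```

Run:
```python
from h import *
st()
s,d=robot.camera("scene");S=cloud("scene",d)
m=(S[...,2]>.08)&(S[...,2]<.2)&(abs(S[...,0]-.473)<.03)&(abs(S[...,1]+.235)<.03)
for lo,hi in((.065,.09),(.09,.115),(.115,.135)):
    k=(S[...,2]>lo)&(S[...,2]<hi)&(abs(S[...,0]-.473)<.03)&(abs(S[...,1]+.235)<.03);print("blade",lo,S[k].mean(0).round(4))
s0=np.load("pics/s.npy")
for n,(x,y,w,h) in dict(timer=(145,158,30,24),lookalike=(230,205,22,46),bottle=(322,268,34,52),crucible=(322,232,22,20),blades2=(184,152,30,50)).items():
    D=np.abs(s[y:y+h,x:x+w].astype(float)-s0[y:y+h,x:x+w]).mean();print(n,D.round(1))
print(robot.hand_in())
```

```text
t 16.05 p [0.4164 0.1047 0.258 ] h 87.94 z [-0.  0. -1.] F [-0.6  -0.19 -0.73] M [ 0.03   0.005 -0.009] g 0.0347
blade 0.065 [ 0.4699 -0.2366  0.0758]
blade 0.09 [ 0.4663 -0.2376  0.1027]
blade 0.115 [ 0.4677 -0.2383  0.1254]
timer 1.6
lookalike 1.0
bottle 1.1
crucible 1.3
blades2 11.3
the job is handed in; nothing more can be done
None
```

The thin blade fits, and it is standing upright at the bottom of the gap. I handed the job in at about 16 s.

- **How it was found:** I took the thin blade off its peg and lowered it into the gap. It went to the floor without forcing; the highest force was about 11 N, when the tip touched the floor. The shoe pushed back with about 2 N nearly all the way down, and still did with the blade almost against the anvil.
- **Gap width:** feeling from anvil to jaw with the blade gave about 12.1 mm, and the camera gave about 11.6 mm. On those figures the shoe is held back about 3.4 to 3.9 mm, well over 1.5 mm. I did not see the shoe's position directly.
- **Other blades:** as the thin blade met the test, I did not try the medium or thick one. They were never touched and hang on their pegs. I told the blades apart only by small differences in their tongue widths in the image.
- **Last checks:** the blade stands upright, its top at the expected height of about 140 mm. The timer, bottle, crucible and white look-alike show no change in the images.
- **Checks that disagreed:**
  - The picture patch around the two hanging blades differed from the first picture (11 against about 1 elsewhere). I put this down to the arm's shadow, as the earlier view showed both still hanging.
  - At about 12 mm the gap is close to the medium blade's thickness, and my measurement cannot rule out that the medium would also slip in. I stopped at thin because it already went down and clearly pushed the shoe.

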